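# Gauge a spoon blank and record the reading

### The job

Press the bench gauge's lever down by its wooden paddle until the rubber foot bites firmly on the spoon blank (about 15 N on the paddle for a moment, never over 24 N), then let go, leaving the lever down on the blank. Then note the reading: slide the aluminium marker along its rail until its blade lines up with the tip of the lever's needle, and let go. Do not move the carving or the jar beside the gauge.

Things in the scene. Friction and masses are not known exactly. Their poses are not given: they have to be found in the camera images.
- gauge: fixed bench thickness gauge: plywood base board 190 x 330 x 18 mm carrying a lever, a marker rail and a spoon blank on packing. Origin on the table; the board spans x -95 to +95, y -180 to +150 mm in this frame. x points away from the robot (yaw up to 0.4 rad), y along the lever from hinge to paddle, z up. The blank lies under the foot; its height differs every time and is not told.
- hinge (a point): middle of the lever's hinge, fixed on the gauge at x 0, y -80, z 85 mm. The hinge axis runs along the gauge's x. The steel lever reaches from here 260 mm along +y. The hinge is stiff: let go, the lever stays where it is, rising only 2 to 8 mm at the paddle, its foot still bearing on the blank.
- paddle_top (a point): middle of the top face of the lever's wooden paddle (40 mm across, 60 along the lever, 14 thick), 230 mm from the hinge. Starts about 164 mm above the table, the lever sloping up 0.32 rad. It moves down freely for 25 to 115 mm with 1 to 3 N (near 0 N when you pause); then the foot meets the blank and resistance climbs about 2.3 N per mm of paddle drop.
- pad: round rubber foot, 28 mm across, under the lever 90 mm from the hinge, sprung (15 N per mm, 9 mm travel along its z). Origin on the lever's centre line; lowest point 30 mm below it along its z. It presses on the blank with about 2.5 times the push on the paddle less 2 N of friction: 20 N (about 10 N at the paddle) is a firm bite, 65 N (about 27 N at the paddle) dents the wood.
- needle_tip (a point): top end of the thin steel needle (5 mm wide, 3 mm at the tip) that stands up from the lever at its hinge, 140 mm from the hinge axis, at x 0 of the gauge. It starts leaning 0.30 rad towards -y of the gauge; the tip moves 14 to 70 mm towards +y as the paddle goes down.
- blade (a point): free end of the marker's blade, a bar 3 mm wide and 6 mm high that reaches from the marker towards +x of the gauge and ends 4 mm short of the needle's plane, 214 mm above the table. Axes parallel to the gauge's. It lines up when needle_tip and blade have the same y in the gauge's frame. It can go from y -130 to +5 mm.
- marker_grip (a point): grip point on the marker's upright tab, 246 mm above the table, at the blade's y. The tab is 18 mm along y, 24 mm along x, from 216 to 258 mm above the table; the body under it is 24 x 30 mm. It slides along the gauge's y with 2 N friction and stays where left; it starts to the +y side of where the needle ends.
- rail_post (a point): the marker's rail, fixed on the gauge: an 8 mm wide bar along the gauge's y, top 207 mm above the table, on two upright 12 mm posts. Origin on the table under the +y post (gauge x -50, y +45 mm); the other post is 200 mm to -y. Axes parallel to the gauge's.
- carving: small carved wooden roofed post, 132 mm tall on a 55 mm square foot, roof 68 mm across, standing loose beyond the gauge (its +x side). Origin under its middle. Leave it alone.
- jar: jar with a steel lid, 54 mm across, 75 mm tall, standing loose on the near (-x) side of the gauge. Origin under its middle. Leave it alone.

How it is judged:
On the way, in this order (a step that is already met when the one before it is completed fails the run):
1. the lever is pressed until its foot bites the blank firmly (20 N or more at the foot, about 10 N on the paddle) (contact force between pad and anything else above 20 N), for 0.2 s.
2. the marker's blade lines up with the needle tip (y of needle_tip in the frame of blade between -0.004 and 0.004 m), for 0.2 s.
At the end, for the whole second after the job is handed in: The lever is left down with its foot still bearing on the blank (2 N or more), and the marker's blade is within 4 mm of the needle tip along the rail (all of step 2 and contact force between pad and anything else above 2 N); the robot touches nothing.
It fails at once if the foot is pressed into the blank with more than 65 N (about 27 N on the paddle) (contact force between pad and anything else above 65 N).
It fails at once if the carving is moved more than 15 mm (distance of carving from where it was at the start of the episode above 0.015 m).
It fails at once if the jar is moved more than 15 mm (distance of jar from where it was at the start of the episode above 0.015 m).
It also fails if it takes over 64 s, if anything falls off the work surface, if the arm or the gripper's body presses on something with over 40 N, if the wrist force passes 120 N, or if a joint passes its speed limit or range.

### The arm

A 7-joint arm with a two-finger parallel gripper is mounted at the origin on the work surface. World frame = base frame: x ahead of the robot, y to its left, z up, the work surface at z = 0. Lengths are in m, angles in rad, forces in N, time in s.
With the tool pointing down it reaches from about 0.35 to 0.9 m from the base axis. Payload 7.2 kg.
Tool frame: the origin (TCP) lies at the very end of the fingers, on their centre line; the grasp point (between the pads) lies 19 mm behind it (arm.pinch_z is the distance from the TCP to the grasp point, in m); z points along the fingers, y is the line along which they close (so a half turn about z gives the same grasp; the last joint's range is limited). The gripper opens to 85 mm and grips with 20 to 120 N. Pads are 22 mm wide; open, the fingers measure 114 mm over their backs; the gripper's body (76 mm by 85 mm) begins 54 mm behind the grasp point. The pads swing forward as they close: fully open they stand 13 mm farther back than shut.
Start: joints at [-1.288, 0.411, -0.013, 1.596, 0.006, 1.134, -0.082], TCP at [0.215, 0.587, 0.231] pointing down, gripper open.
Joint ranges: [-2.95, 2.95], [-0.29, 1.99], [-1.47, 1.44], [0.14, 2.54], [-1.03, 4.17], [0.13, 1.85], [-2.86, 2.86]. Speed limits (rad/s): [2.39, 2.39, 3.01, 3.01, 3.14, 3.14, 3.14].

### API

Orientations are given as a unit quaternion [w, x, y, z].
In Python, from workcell import arm gives the robot as it stands.
- The arm moves only by the tool apply_moves, never from a script. Its argument "rows" is a list of rows, each a list of 3 entries, a list of its own where there are three numbers: the shift along the tool's x, y, z in a scale on which 1.0 is 100 cm, then the turn about the tool's z in fractions of the full range, 1 being pi rad, then the opening, from 0 (shut) to 1 (fully open). In form: [[[x, y, z], spin, grip], ...]. A call has 1 to 10 rows; each row is the pose to reach, as a shift and turn from the pose commanded when the call began, along the tool's axes at that moment; what a row does not reach only later rows make up. A row lasts 1/8 s, in which the tool goes at most 62.5 mm and 10.7 degrees, less where a joint would pass 70% of its speed; a pose out of reach is approached as far as the arm can. A shift or turn number past 1, either way, is cut back to 1. A call with a gripper value outside its range is refused whole. The fingers move at their own pace and stop on an object; "force" is the grip in N (left out, the last holds). Time passes only in rows, so rows that repeat a pose let the fingers close. It gives the time, the measured TCP pose, the force, the opening and the grip force at its end, in the units of the state.
- arm.read_state(): the state, without advancing time (a new reading comes with each control period).
- arm.read_camera(name): name is "scene" or "side" or "wrist"; returns a dict with "img" (400x640x3 uint8, blue, green, red), "fx", "fy", "cx", "cy" (pixels), "k1" (the pictures are not rectified: a ray, as slopes to the right and down, at radius r is drawn at 1 + k1 r^2 times it, then the intrinsics apply), "camera_from_world" (4x4, takes a point from world to camera coordinates). Camera axes: x right, y down, z forward; pixel columns grow to the right and rows downward; lengths in m; the calibration is good to about 2 mm. A picture is of the moment at which its call begins. There is no depth.
- arm.job_done(): hands the job in; it is judged then, once.
The state is a dict: "time_s": time; "joint_positions": joint angles; "qd": joint speeds; "tau": joint torques, N m; "tool_pos": TCP position; "tcp_rot": TCP orientation; "contact_force": force on the tool from outside, world axes, zero at the start; "moment": the same for the moment, N m; "opening": opening from 0.0 (shut) to 1.0 (fully open); "grasp_force": force on a finger pad.
Only numpy, scipy, OpenCV 4.12 (cv2) and the standard library are available. Lean on these libraries where they do the work, as an engineer would, in place of code of your own. Each camera call takes 0.05 s, during which the arm holds its last target. There are 200 camera calls.

## Working session

There is one attempt and no reset: what is moved stays moved. The work goes in short steps, Python scripts to look and compute and a tool call to move; the robot and the scene stay as the last step left them, time stands still between calls to the robot, and variables do not carry over. Pictures are saved under pics/ and viewed, at most 10 in all, crops included, and the job is handed in when it is done.

Besides the shell and the picture viewer there is one more tool, called after ">>>" in YAML: its name, and indented under it one key for each argument. apply_moves: Moves the arm, as the interface text tells. Its arguments: {"type":"object","properties":{"rows":{"type":"array"},"force":{"type":"number"}},"required":["rows"]}

```bash
mkdir -p pics
cat > h.py <<'E'
import numpy as np, cv2
from workcell import arm
from scipy.spatial.transform import Rotation as R
def cam(n,save=None):
    c=arm.read_camera(n)
    if save: cv2.imwrite('pics/'+save,c['img'])
    return c
def ray(c,u,v):
    K=np.array([[c['fx'],0,c['cx']],[0,c['fy'],c['cy']],[0,0,1.]])
    p=cv2.undistortPoints(np.array([[[u,v]]],float),K,np.array([c['k1'],0,0,0.]))[0,0]
    T=np.array(c['camera_from_world']);Rm=T[:3,:3]
    d=Rm.T@np.array([p[0],p[1],1]);return -Rm.T@T[:3,3],d/np.linalg.norm(d)
def onz(c,u,v,z):
    o,d=ray(c,u,v);return o+d*(z-o[2])/d[2]
def tri(a,b):
    (o1,d1),(o2,d2)=a,b
    s=np.linalg.lstsq(np.c_[d1,-d2],o2-o1,rcond=None)[0]
    p,q=o1+s[0]*d1,o2+s[1]*d2;return (p+q)/2,np.linalg.norm(p-q)
def proj(c,P):
    T=np.array(c['camera_from_world']);p=T[:3,:3]@P+T[:3,3];x,y=p[0]/p[2],p[1]/p[2];k=1+c['k1']*(x*x+y*y)
    return np.array([c['fx']*x*k+c['cx'],c['fy']*y*k+c['cy']])
E
python3 - <<'E'
from h import *
for n in('scene','side'):
    c=cam(n,n+'0.png');T=np.array(c['camera_from_world']);print(n,c['fx'],c['k1'],-T[:3,:3].T@T[:3,3],T[2,:3])
s=arm.read_state();print(s['time_s'],s['tool_pos'],s['tcp_rot'],s['contact_force'],arm.pinch_z)
E
```

```text
scene 444.12579551592 0.0019376850819746896 [1.08028092 0.46413837 0.87114021] [-0.52430909 -0.41087811 -0.74584124]
side 421.8021465186152 -0.05111790410418563 [0.28661581 0.63283873 0.55955825] [ 0.3423124  -0.77406652 -0.53258169]
0.1 [0.21465979 0.58649011 0.23052237] [-9.15865914e-05  1.74499711e-01  9.84656931e-01 -7.55409331e-04] [ 0.69097349  0.27100049 -0.21940136] 0.0187
```

View pics/scene0.png

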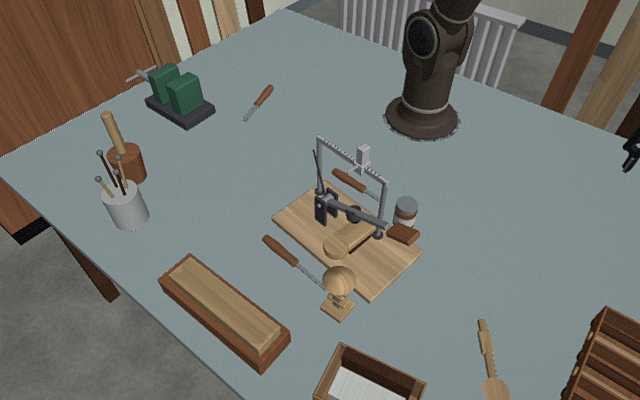

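View pics/side0.png

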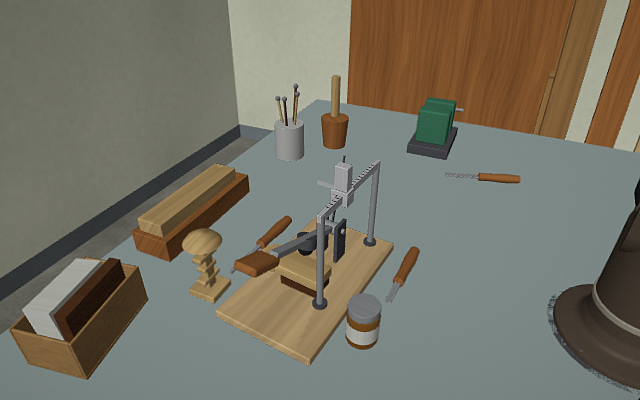

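Scene: the board's corners lie near (272,216), (328,181), (422,252) and (368,300), the marker near (363,155) and the paddle near (403,234). Side: the marker is near (343,180), the post feet near (320,304) and (370,242), and the paddle near (257,262). I'll enlarge both for exact pixels.

Run:
```python
import cv2
a=cv2.imread('pics/scene0.png')[130:310,262:432];b=cv2.imread('pics/side0.png')[148:368,205:405]
cv2.imwrite('pics/sc1.png',cv2.resize(a,None,fx=3.3,fy=3.3,interpolation=cv2.INTER_CUBIC))
cv2.imwrite('pics/sd1.png',cv2.resize(b,None,fx=2.7,fy=2.7,interpolation=cv2.INTER_CUBIC))
```

```text
(no output)
```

View pics/sc1.png

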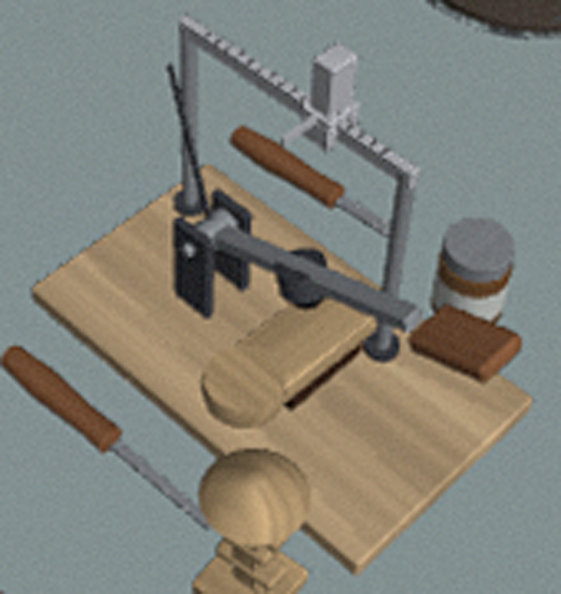

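View pics/sd1.png

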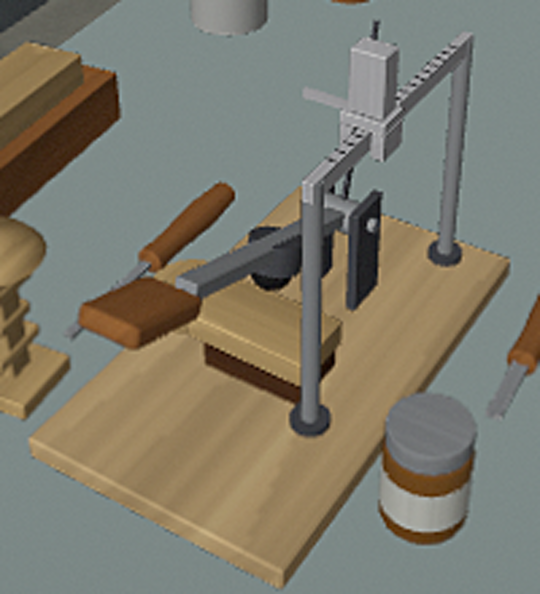

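Run:
```python
from h import *
from scipy.optimize import least_squares
import json
c=cam('scene');s=cam('side')
S=lambda u,v:((u+.5)/3.3-.5+262,(v+.5)/3.3-.5+130)
D=lambda u,v:((u+.5)/2.7-.5+205,(v+.5)/2.7-.5+148)
sc=[((95,-180),(33,290)),((-95,-180),(208,167)),((-95,150),(530,400)),((95,150),(357,566))]
sd=[((95,150),(30,442)),((-95,150),(281,574)),((-95,-180),(508,262))]
L=[(g,onz(c,*S(*p),.018)) for g,p in sc]+[(g,onz(s,*D(*p),.018)) for g,p in sd]
G=np.array([g for g,_ in L])/1e3;W=np.array([w[:2] for _,w in L])
def f(p):
    r=R.from_euler('z',p[2]).as_matrix()[:2,:2];return G@r.T+p[:2]-W
def fit(i):return least_squares(lambda p:f(p)[i].ravel(),[.6,0,0]).x
for i in(slice(0,4),slice(4,7),slice(0,7)): p=fit(i);print(p,(f(p)*1e3).round(1).tolist())
np.save('g.npy',p)
M=R.from_euler('z',p[2]).as_matrix();o=np.array([*p[:2],0])
g=lambda w:(M.T@(w-o)*1e3).round(1)
def both(n,a,b):
    q,e=tri(ray(c,*S(*a)),ray(s,*D(*b)));print(n,'world',q.round(4),'gauge',g(q),'gap',round(e*1e3,1))
both('needle tip',(171,66),(377,22))
both('blade end',(285,139),(306,92))
both('rail +y end top',(413,172),(312,187))
both('post+y base',(382,347),(310,420))
both('rail -y end',(184,20),(466,37))
both('tab top centre',(337,55),(375,45))
both('jar lid c',(478,247),(432,430))
print('paddle centre sc',g(onz(c,*S(463,340),.164)),'sd',g(onz(s,*D(142,302),.164)))
for n,P in dict(paddle=(0,138.3,164),needle=(0,-121.4,218.7),grip=(-50,0,246)).items(): print(n,(M@np.array(P)/1e3+o).round(4))
print('carving',g(onz(c,*S(254,490),.13)))
```

```text
[ 0.53771065  0.11399676 -0.12136983] [[2.1, -2.7], [-2.7, -2.6], [-1.7, 3.3], [2.3, 2.0], [5.9, 2.6], [1.4, 3.8], [0.1, -1.1]]
[ 0.53542784  0.11235174 -0.11693161] [[0.7, -4.0], [-4.3, -4.8], [-4.7, 1.3], [-0.6, 0.9], [3.0, 1.4], [-1.6, 1.8], [-1.4, -3.2]]
[ 0.53668049  0.11327894 -0.11832135] [[1.7, -3.2], [-3.2, -3.7], [-3.2, 2.3], [0.8, 1.7], [4.5, 2.2], [-0.2, 2.8], [-0.4, -2.1]]
needle tip world [ 0.5203 -0.0071  0.2197] gauge [  -2.  -121.4  219.7] gap 1.8
blade end world [0.5271 0.092  0.2169] gauge [ -7.  -22.2 216.9] gap 0.5
rail +y end top world [0.4902 0.1661 0.2049] gauge [-52.4  47.  204.9] gap 0.9
post+y base world [0.4913 0.1631 0.0221] gauge [-50.9  44.1  22.1] gap 2.1
rail -y end world [ 0.4669 -0.0391  0.2061] gauge [ -51.3 -159.5  206.1] gap 0.1
tab top centre world [0.4827 0.0975 0.2606] gauge [-51.7 -22.  260.6] gap 1.6
jar lid c world [0.406  0.1843 0.0713] gauge [-138.2   55.1   71.3] gap 2.1
paddle centre sc [  2.4 137.8 164. ] sd [ -0.5 134.1 164. ]
paddle [0.553  0.2506 0.164 ]
needle [ 0.5223 -0.0073  0.2187]
grip [0.487  0.1192 0.246 ]
carving [152.9 107.6 130. ]
```

The checks agree: needle tip z is 220 mm (expected 219), blade z 217 (214), rail top 205–206 (207), and the paddle comes out within 4 mm. I'll go above the paddle with the gripper shutting and aligned to the gauge.

The rows are not in the units I measure in: shifts go in shares of 100 cm and turns go in shares of pi rad. I convert before sending: -43.1 cm / 100 = -0.431, -4.3 cm / 100 = -0.043, -13.3 degrees / 180 = -0.0739.

>>> apply_moves:
  rows:
    - [[-0.043,-0.019,0],-0.0083,0]
    - [[-0.086,-0.038,0],-0.0167,0]
    - [[-0.129,-0.058,0],-0.025,0]
    - [[-0.173,-0.077,0],-0.0333,0]
    - [[-0.216,-0.096,0],-0.0417,0]
    - [[-0.259,-0.115,0.005],-0.05,0]
    - [[-0.302,-0.135,0.01],-0.0583,0]
    - [[-0.345,-0.154,0.015],-0.0667,0]
    - [[-0.388,-0.173,0.02],-0.0739,0]
    - [[-0.431,-0.192,0.03],-0.0739,0]
  force: 40

```text
time_s: 1.45
tool_pos: [0.5547, 0.2575, 0.2014]
tcp_rot: [0.0, 0.059, 0.998, 0.0]
contact_force: [0.3, 0.3, 0.3]
opening: 0.001
grasp_force: 0.0
```

>>> apply_moves:
  rows:
    - [[0,0,0],0,0]
    - [[0,0,0],0,0]
    - [[0,0,0],0,0]

```text
time_s: 1.82
tool_pos: [0.5526, 0.2601, 0.2015]
tcp_rot: [-0.0, 0.058, 0.998, 0.0]
contact_force: [-0.1, 0.5, -0.1]
opening: -0.004
grasp_force: 0.0
```

```bash
cat >> h.py <<'E'
p=np.load('g.npy');M=R.from_euler('z',p[2]).as_matrix();o=np.array([*p[:2],0])
def gz(w):return (M.T@(np.array(w)-o)*1e3).round(1)
def st():
    s=arm.read_state();q=s['tcp_rot'];T=R.from_quat(np.roll(q,-1)).as_matrix()
    print('t',round(s['time_s'],2),'tcp gauge',gz(s['tool_pos']),'tool axes in gauge\n',(M.T@T).round(3),'F',np.round(s['contact_force'],2),'op',s['opening']);return s
E
python3 - <<'E'
from h import *
st();cam('side','side1.png')
E
```

```text
t 1.82 tcp gauge [ -1.5 147.7 201.5] tool axes in gauge
 [[-1.    -0.002 -0.   ]
 [-0.002  1.     0.001]
 [ 0.     0.001 -1.   ]] F [-0.07  0.45 -0.06] op -0.004312043886912273
```

Scaled: 5.8 cm / 100 = 0.058, 1.5 cm / 100 = 0.015.

>>> apply_moves:
  rows:
    - [[-0.001,-0.002,0.015],0,0]
    - [[-0.001,-0.002,0.03],0,0]
    - [[-0.001,-0.002,0.035],0,0]
    - [[-0.001,-0.002,0.04],0,0]
    - [[-0.001,-0.002,0.045],0,0]
    - [[-0.001,-0.002,0.05],0,0]
    - [[-0.001,-0.002,0.054],0,0]
    - [[-0.001,-0.002,0.058],0,0]

```text
time_s: 2.88
tool_pos: [0.5545, 0.2565, 0.1432]
tcp_rot: [0.0, 0.059, 0.998, 0.0]
contact_force: [0.1, 1.2, 1.3]
opening: -0.001
grasp_force: 0.9
```

Scaled: 0.6 cm / 100 = 0.006, 0.4 cm / 100 = 0.004.

>>> apply_moves:
  rows:
    - [[0,0,0.002],0,0]
    - [[0,0,0.004],0,0]
    - [[0,0,0.006],0,0]

```text
time_s: 3.25
tool_pos: [0.5543, 0.2565, 0.1372]
tcp_rot: [0.0, 0.059, 0.998, 0.0]
contact_force: [0.1, 1.3, 2.0]
opening: -0.002
grasp_force: 0.9
```

Run:
```python
from h import *
st();a=cam('side')['img'][190:340,205:365];b=cam('scene')['img'][170:270,300:430]
a=cv2.resize(a,(640,600),interpolation=cv2.INTER_CUBIC)
cv2.imwrite('pics/s2.png',a)
```

```text
t 3.25 tcp gauge [  0.6 144.3 137.2] tool axes in gauge
 [[-1.  0.  0.]
 [ 0.  1.  0.]
 [-0.  0. -1.]] F [0.06 1.32 2.05] op -0.0015183090414790104
```

View pics/s2.png

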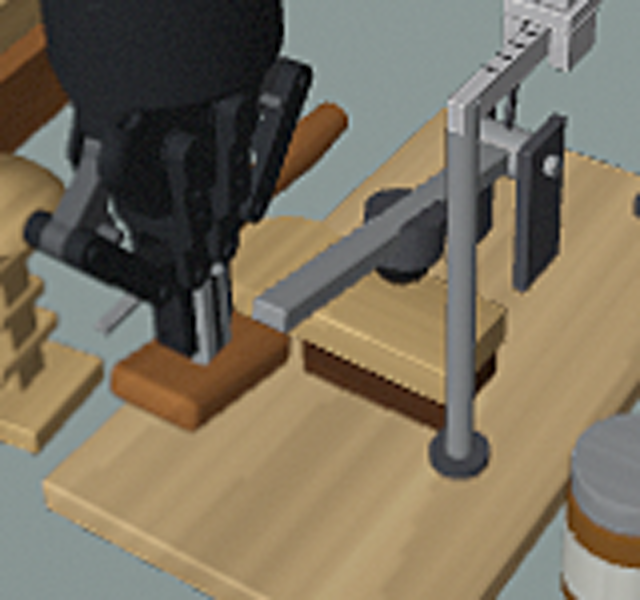

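The fingers rest on the paddle and the foot is still clear of the blank. I'll estimate the blank's height: packing foot edge near (305,375), packing top (303,343), blank right corner top (505,313) and bottom (497,355).

Run:
```python
from h import *
s=cam('side');U=lambda u,v:(205+u/4,190+v/4)
b=onz(s,*U(305,375),.018);print('pack base',gz(b))
for z in range(20,60,4): print(z, ((proj(s,b+[0,0,z/1e3-.018])-[205,190])*4).round(0), 'blank corner if top at z',gz(onz(s,*U(505,313),z/1e3)),'pad',((proj(s,M@np.array([0,8,z+30])/1e3+o)-[205,190])*4).round())
```

```text
pack base [35.  34.6 18. ]
20 [305. 372.] blank corner if top at z [-23.1 -47.5  20. ] pad [401. 316.]
24 [304. 365.] blank corner if top at z [-25.2 -43.6  24. ] pad [401. 309.]
28 [304. 359.] blank corner if top at z [-27.3 -39.6  28. ] pad [400. 302.]
32 [304. 352.] blank corner if top at z [-29.5 -35.6  32. ] pad [400. 295.]
36 [303. 346.] blank corner if top at z [-31.6 -31.7  36. ] pad [400. 288.]
40 [303. 339.] blank corner if top at z [-33.7 -27.7  40. ] pad [400. 281.]
44 [303. 332.] blank corner if top at z [-35.8 -23.8  44. ] pad [400. 274.]
48 [302. 326.] blank corner if top at z [-37.9 -19.8  48. ] pad [400. 267.]
52 [302. 319.] blank corner if top at z [-40.1 -15.9  52. ] pad [400. 260.]
56 [302. 312.] blank corner if top at z [-42.2 -11.9  56. ] pad [400. 253.]
```

Blank top is roughly 50–62 mm and the foot is now at about 71 mm, so I'll step down with a force check on each step.

Scaled: 0.8 cm / 100 = 0.008, 0.6 cm / 100 = 0.006.

>>> apply_moves:
  rows:
    - [[0,0,0.003],0,0]
    - [[0,0,0.006],0,0]
    - [[0,0,0.008],0,0]

```text
time_s: 3.78
tool_pos: [0.5544, 0.2565, 0.1291]
tcp_rot: [0.0, 0.059, 0.998, 0.0]
contact_force: [0.8, 1.2, 1.5]
opening: 0.003
grasp_force: 0.9
```

>>> apply_moves:
  rows:
    - [[0,0,0.002],0,0]
    - [[0,0,0.004],0,0]
    - [[0,0,0.005],0,0]

```text
time_s: 4.15
tool_pos: [0.5543, 0.2564, 0.1242]
tcp_rot: [-0.0, 0.059, 0.998, -0.0]
contact_force: [-0.6, 1.9, 1.7]
opening: -0.004
grasp_force: 0.8
```

Scaled: 0.6 cm / 100 = 0.006, 0.4 cm / 100 = 0.004.

>>> apply_moves:
  rows:
    - [[0,0,0.002],0,0]
    - [[0,0,0.004],0,0]
    - [[0,0,0.006],0,0]

```text
time_s: 4.53
tool_pos: [0.5544, 0.2564, 0.1181]
tcp_rot: [0.0, 0.059, 0.998, 0.0]
contact_force: [1.1, 1.7, 1.7]
opening: 0.005
grasp_force: 0.9
```

Scaled: 0.6 cm / 100 = 0.006, 0.4 cm / 100 = 0.004.

>>> apply_moves:
  rows:
    - [[0,0,0.002],0,0]
    - [[0,0,0.004],0,0]
    - [[0,0,0.006],0,0]

```text
time_s: 4.9
tool_pos: [0.5543, 0.2564, 0.1122]
tcp_rot: [-0.0, 0.059, 0.998, 0.0]
contact_force: [0.3, 1.2, 1.2]
opening: -0.0
grasp_force: 0.9
```

Scaled: 0.6 cm / 100 = 0.006, 0.4 cm / 100 = 0.004.

>>> apply_moves:
  rows:
    - [[0,0,0.002],0,0]
    - [[0,0,0.004],0,0]
    - [[0,0,0.006],0,0]

```text
time_s: 5.28
tool_pos: [0.5543, 0.2564, 0.1062]
tcp_rot: [0.0, 0.059, 0.998, 0.0]
contact_force: [-0.1, 0.7, 1.6]
opening: -0.0
grasp_force: 0.9
```

Scaled: 0.6 cm / 100 = 0.006, 0.4 cm / 100 = 0.004.

>>> apply_moves:
  rows:
    - [[0,0,0.002],0,0]
    - [[0,0,0.004],0,0]
    - [[0,0,0.006],0,0]

```text
time_s: 5.65
tool_pos: [0.5545, 0.257, 0.1011]
tcp_rot: [0.0, 0.059, 0.998, 0.0]
contact_force: [-3.4, 0.8, 10.8]
opening: 0.001
grasp_force: 5.8
```

Scaled: 0.2 cm / 100 = 0.002, 0.1 cm / 100 = 0.001.

>>> apply_moves:
  rows:
    - [[0,0,0.001],0,0]
    - [[0,0,0.002],0,0]
    - [[0,0,0.002],0,0]

```text
time_s: 6.02
tool_pos: [0.5545, 0.2571, 0.0996]
tcp_rot: [0.0, 0.059, 0.998, 0.001]
contact_force: [-3.2, 0.6, 12.2]
opening: 0.006
grasp_force: 6.2
```

>>> apply_moves:
  rows:
    - [[0,0,0.001],0,0]
    - [[0,0,0.0015],0,0]
    - [[0,0,0.0015],0,0]
    - [[0,0,0.0015],0,0]

```text
time_s: 6.52
tool_pos: [0.5545, 0.2572, 0.0986]
tcp_rot: [0.0, 0.059, 0.998, 0.001]
contact_force: [-4.3, 1.1, 16.8]
opening: 0.002
grasp_force: 7.9
```

About 16 N was held. I'll let go, lift clear (above the marker's top at 258 mm) and start opening.

Scaled: -22 cm / 100 = -0.22, -20 cm / 100 = -0.2.

>>> apply_moves:
  rows:
    - [[0,0,0],0,0]
    - [[0,0,-0.005],0,0]
    - [[0,0,-0.015],0,0]
    - [[0,0,-0.04],0,0]
    - [[0,0,-0.08],0,0]
    - [[0,0,-0.12],0,0]
    - [[0,0,-0.16],0,0]
    - [[0,0,-0.2],0,1]
    - [[0,0,-0.22],0,1]
    - [[0,0,-0.22],0,1]

```text
time_s: 7.78
tool_pos: [0.5549, 0.2561, 0.3182]
tcp_rot: [0.001, 0.06, 0.998, 0.001]
contact_force: [0.3, -0.2, -0.1]
opening: 0.638
grasp_force: 0.0
```

Run:
```python
from h import *
st();c=cam('scene');s=cam('side')
a=cv2.resize(c['img'][125:225,300:433],(800,600),interpolation=cv2.INTER_CUBIC)
b=cv2.resize(s['img'][140:240,290:423],(800,600),interpolation=cv2.INTER_CUBIC)
cv2.imwrite('pics/n1.png',a);cv2.imwrite('pics/n2.png',b)
```

```text
t 7.78 tcp gauge [  1.2 144.  318.2] tool axes in gauge
 [[-1.     0.001  0.002]
 [ 0.001  1.     0.001]
 [-0.002  0.001 -1.   ]] F [ 0.25 -0.21 -0.09] op 0.6375605565155443
```

View pics/n1.png

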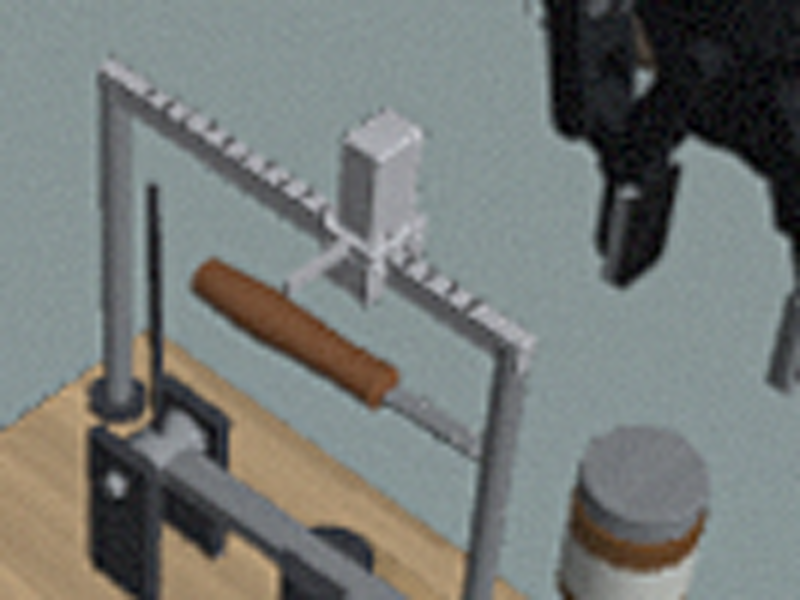

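View pics/n2.png

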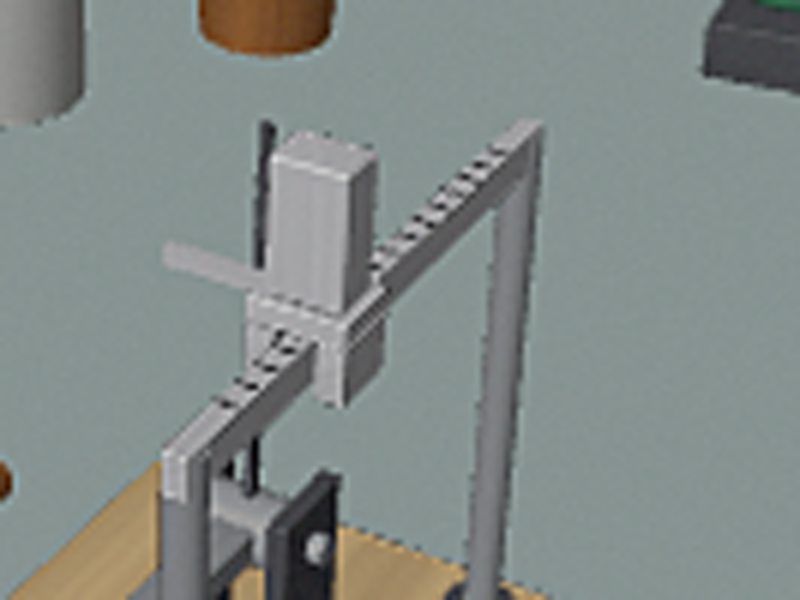

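Scene: needle tip at (153,184) and blade end at (288,286) in the crop. Side: tip at (268,121), blade end at (167,252). I'll measure tip and blade along the gauge's y.

```bash
cat >> h.py <<'E'
def meas(tip,bl):
    c=cam('scene');s=cam('side')
    for n,(a,b) in dict(tip=tip,blade=bl).items():
        A=(300+a[0]/6.015-.4,125+a[1]/6-.4);B=(290+b[0]/6.015-.4,140+b[1]/6-.4)
        q,e=tri(ray(c,*A),ray(s,*B));print(n,gz(q),'gap',round(e*1e3,1))
E
python3 - <<'E'
from h import *
meas(((153,184),(268,121)),((288,286),(167,252)))
print('target delta for grip above', [-50-1.2,-22-144.0])
E
```

```text
tip [ -1.3 -84.9 227.4] gap 1.9
blade [ -5.6 -22.4 216.5] gap 0.8
target delta for grip above [-51.2, -166.0]
```

Scaled: -16.6 cm / 100 = -0.166, 5.2 cm / 100 = 0.052.

>>> apply_moves:
  rows:
    - [[0.009,-0.028,0],0,1]
    - [[0.017,-0.055,0],0,1]
    - [[0.026,-0.083,0],0,1]
    - [[0.035,-0.111,0],0,1]
    - [[0.043,-0.138,0],0,1]
    - [[0.052,-0.166,0],0,1]
    - [[0.052,-0.166,0],0,1]
    - [[0.052,-0.166,0],0,1]
    - [[0.052,-0.166,0],0,1]

```text
time_s: 9.1
tool_pos: [0.4831, 0.0987, 0.3163]
tcp_rot: [-0.0, 0.059, 0.998, -0.0]
contact_force: [0.7, 0.5, -0.4]
opening: 1.004
grasp_force: 0.0
```

Run:
```python
from h import *
st()
```

```text
t 9.1 tcp gauge [-51.5 -20.8 316.3] tool axes in gauge
 [[-1.    -0.001 -0.001]
 [-0.001  1.    -0.   ]
 [ 0.001 -0.    -1.   ]] F [ 0.67  0.48 -0.39] op 1.0040391810894629
```

Scaled: 8.7 cm / 100 = 0.087, 8 cm / 100 = 0.08.

>>> apply_moves:
  rows:
    - [[0,-0.001,0.02],0,1]
    - [[0,-0.001,0.04],0,1]
    - [[0,-0.001,0.06],0,1]
    - [[0,-0.001,0.08],0,1]
    - [[0,-0.001,0.087],0,1]
    - [[0,-0.001,0.087],0,0.5]
    - [[0,-0.001,0.087],0,0.2]
    - [[0,-0.001,0.087],0,0.1]
    - [[0,-0.001,0.087],0,0]
    - [[0,-0.001,0.087],0,0]
  force: 20

```text
time_s: 10.35
tool_pos: [0.4832, 0.0968, 0.2303]
tcp_rot: [0.0, 0.059, 0.998, 0.0]
contact_force: [-0.3, -0.7, 4.0]
opening: 0.207
grasp_force: 24.9
```

>>> apply_moves:
  rows:
    - [[0,0,0],0,0]
    - [[0,0,0],0,0]
    - [[0,0,0],0,0]
    - [[0,0,0],0,0]

```text
time_s: 10.85
tool_pos: [0.4832, 0.0968, 0.2303]
tcp_rot: [0.0, 0.059, 0.998, 0.0]
contact_force: [-1.1, -0.3, 5.8]
opening: 0.208
grasp_force: 25.1
```

Run:
```python
from h import *
print(st()['grasp_force'])
```

```text
t 10.85 tcp gauge [-51.2 -22.7 230.3] tool axes in gauge
 [[-1.     0.     0.001]
 [ 0.     1.     0.   ]
 [-0.001  0.    -1.   ]] F [-1.09 -0.33  5.83] op 0.20806105234745934
25.086717903614044
```

The grip is on the tab: opening 0.208 × 85 = 17.7 mm against 18 mm. Slide about 62 mm towards -y.

Scaled: -6.2 cm / 100 = -0.062, -5.9 cm / 100 = -0.059.

>>> apply_moves:
  rows:
    - [[0,-0.004,-0.001],0,0]
    - [[0,-0.012,-0.001],0,0]
    - [[0,-0.02,-0.001],0,0]
    - [[0,-0.028,-0.001],0,0]
    - [[0,-0.036,-0.001],0,0]
    - [[0,-0.044,-0.001],0,0]
    - [[0,-0.052,-0.001],0,0]
    - [[0,-0.059,-0.001],0,0]
    - [[0,-0.062,-0.001],0,0]
    - [[0,-0.062,-0.001],0,0]

```text
time_s: 12.1
tool_pos: [0.4754, 0.0341, 0.2305]
tcp_rot: [-0.0, 0.06, 0.998, -0.0]
contact_force: [4.7, -1.9, -9.2]
opening: 0.207
grasp_force: 23.0
```

Scaled: -12 cm / 100 = -0.12, -8 cm / 100 = -0.08.

>>> apply_moves:
  rows:
    - [[0,0,0],0,0.25]
    - [[0,0,0],0,0.4]
    - [[0,0,0],0,0.7]
    - [[0,0,0],0,1]
    - [[0,0,0],0,1]
    - [[0,0,0],0,1]
    - [[0,0,-0.01],0,1]
    - [[0,0,-0.04],0,1]
    - [[0,0,-0.08],0,1]
    - [[0,0,-0.12],0,1]

```text
time_s: 13.35
tool_pos: [0.4754, 0.0351, 0.3527]
tcp_rot: [0.0, 0.059, 0.998, 0.0]
contact_force: [1.2, -0.2, -1.0]
opening: 1.0
grasp_force: 0.0
```

Scaled: 23 cm / 100 = 0.23, 19 cm / 100 = 0.19.

>>> apply_moves:
  rows:
    - [[0,0.03,0],0,1]
    - [[0,0.07,0],0,1]
    - [[0,0.11,0],0,1]
    - [[0,0.15,0],0,1]
    - [[0,0.19,0],0,1]
    - [[0,0.23,0],0,1]
    - [[0,0.23,0],0,1]
    - [[0,0.23,0],0,1]

```text
time_s: 14.35
tool_pos: [0.5029, 0.2628, 0.351]
tcp_rot: [0.0, 0.06, 0.998, -0.0]
contact_force: [0.7, -0.5, 0.2]
opening: 1.0
grasp_force: 0.0
```

Run:
```python
from h import *
st();c=cam('scene');s=cam('side')
a=cv2.resize(c['img'][125:225,300:366],(396,600),interpolation=cv2.INTER_CUBIC)
b=cv2.resize(s['img'][140:240,330:397],(402,600),interpolation=cv2.INTER_CUBIC)
cv2.imwrite('pics/n3.png',np.hstack([a,b]))
```

```text
t 14.35 tcp gauge [-51.2 144.5 351. ] tool axes in gauge
 [[-1.     0.001  0.   ]
 [ 0.001  1.    -0.001]
 [-0.    -0.001 -1.   ]] F [ 0.66 -0.52  0.18] op 1.0000789064483346
```

View pics/n3.png

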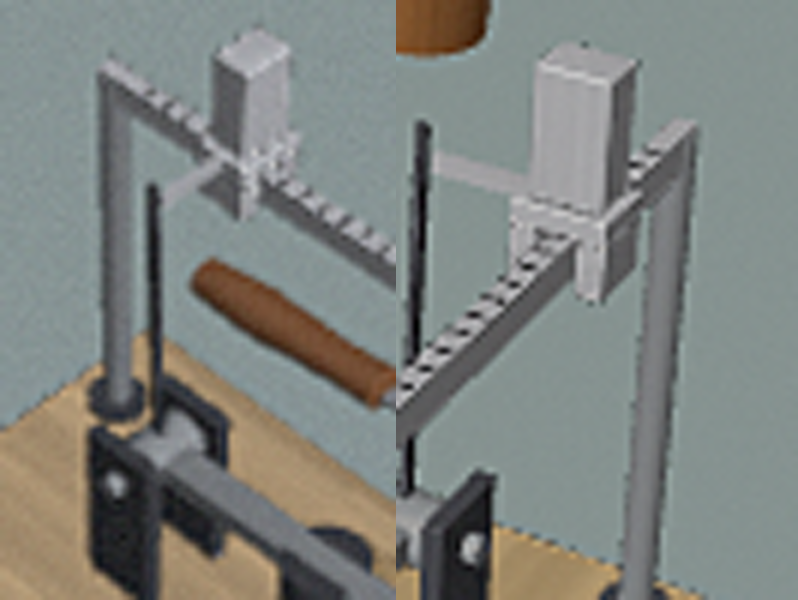

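The blade end is now next to the needle: scene (162,198) and side (276,164), with the tip unchanged at (153,184) and (268,121). I'll check it numerically with blade points at the known height.

Run:
```python
from h import *
meas(((153,184),(268,121)),((162,198),(276,164)))
c=cam('scene');s=cam('side')
for z in(.214,):
    for a in((165,196),(188,182),(205,172)): print('scene blade',gz(onz(c,300+a[0]/6-.4,125+a[1]/6-.4,z)))
    for b in((40,163),(70,171),(110,180)): print('side blade',gz(onz(s,330+b[0]/6-.4,140+b[1]/6-.4,z)))
print('scene tip at x=0 plane z=225',gz(onz(c,300+153/6-.4,125+186/6-.4,.2246)),'side',gz(onz(s,330+28/6-.4,140+121/6-.4,.2246)))
```

```text
tip [ -1.3 -84.9 227.4] gap 1.9
blade [ -5.6 -84.2 216.3] gap 1.0
scene blade [ -9.5 -86.4 214. ]
scene blade [-20.7 -85.8 214. ]
scene blade [-29.  -85.3 214. ]
side blade [ -4.6 -88.4 214. ]
side blade [-14.3 -88.6 214. ]
side blade [-26.7 -89.9 214. ]
scene tip at x=0 plane z=225 [ -2.  -85.1 224.6] side [  1.5 -91.6 224.6]
```

Triangulated, blade and tip differ by 0.7 mm with the same bias in both, within the 4 mm allowed. The gripper is clear, so I'm handing in.

```bash
python3 -c "
from workcell import arm
print(arm.job_done())"
```

```text
the job is handed in; nothing more can be done
None
```

I pressed the lever down on the blank (about 16 N held on the paddle) and released it. I then slid the marker to within about 1 mm of the needle tip by camera measurement, let go and handed the job in at about 14.5 s; no verdict was returned.

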